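# Hold a self-closing pull-out shelf open on the middle hole of its stay

### The job

This pull-out shelf runs shut by itself, so take the knob of its stay bar, draw the shelf forward with it, and drop the bar's middle hole over the pin on the side housing, so that the bar lies flat and the shelf stays out when you let go. The pin can stand anywhere along its slot: feel for it gently, never force the bar against it, and leave the dishes standing as they are on the shelf.

Things in the scene. Friction and masses are not known exactly. Their poses are not given: they have to be found in the camera images.
- shelf (a joint): how far the white laminate shelf (440 mm wide, top 60 mm above the worktop) is drawn out towards the robot, in m: 0 shut (start), 0.17 fully out. A spring pulls it shut with 4.5 N when shut, 6 N when out; runner friction about 1 N. On the middle hole it stands about 0.101 out (0.083 to 0.119, by where the pin stands).
- pivot (a point): on the shelf near its front right corner: axis of the stay's pivot bolt, at the underside of the bar, 63 mm above the worktop; moves with the shelf. x points away from the robot into the unit (the shelf draws out along -x), z up. The bolt is 8 mm thick in the bar's 10 mm eye; its head, 17.6 mm wide, leaves 3.5 mm of play over the bar, so the bar swings freely and its knob end lifts by up to 35 mm.
- stay: the stay: a loose flat steel bar 233 x 23 x 4 mm held at one end by the bolt, with three round 10 mm holes 80, 125 and 170 mm from the bolt and an upright knob at 205 mm. Origin on the eye's axis at the underside; x along the bar to the knob, z up. At the start it lies level on the shelf, swung 0.2 to 0.6 rad to the left of the unit's x.
- stay_knob (a point): centre of the stay's upright round steel knob, 205 mm from the eye: 16 mm thick, its top 36 mm and this point 20 mm above the bar's underside. The bar turns easily about the knob's axis in the fingers, and the knob leans with the bar when that end is raised. Its foot stands 3 mm below the bar.
- hole_mid (a point): centre of the stay's middle hole (10 mm wide, 125 mm from the eye, 80 mm from the knob), at the bar's underside.
- pin_plate: steel plate 80 x 26 x 3 mm on the right-hand housing, 32 mm right of the bolt's line; origin: centre of its top face, 63 mm above the worktop; x along its slot, into the unit. A fixed steel pin, 8 mm thick and 10 mm tall its rim barely broken, stands on y = 0 anywhere within 16 mm of the centre along x; where is not reported. Once seated, the bar lies level, flat on the plate.
- plate: round three-compartment stainless steel plate, 204 mm wide, 24 mm high, loose on the left of the shelf, origin under its centre; leave it be.
- snack_box: green plastic snack box with a swing latch, 100 x 140 x 58 mm, loose on the back left of the shelf, origin under its centre; leave it be.
- dip_bowl: white ceramic dip bowl, 90 mm wide, 42 mm high, loose at the back of the shelf, origin under its centre; leave it be.
- tin: small round aluminium tin with a lever lid, 72 mm wide, 50 mm high, loose on the back right of the shelf, origin under its centre; leave it be.

How it is judged:
By the outcome, as a careful person would: the job done as asked, in the order asked, and still so for the second after the job is handed in, with the robot touching nothing.
It also fails if it takes over 72 s, if anything falls off the work surface, if the arm or the gripper's body presses on something with over 40 N, if the wrist force passes 120 N, or if a joint passes its speed limit or range.

### The arm

A 7-joint arm with a two-finger parallel gripper is mounted at the origin on the work surface. World frame = base frame: x ahead of the robot, y to its left, z up, the work surface at z = 0. Lengths are in m, angles in rad, forces in N, time in s.
With the tool pointing down it reaches from about 0.4 to 0.75 m from the base axis. Payload 19.5 kg.
Tool frame: the origin (TCP) lies at the very end of the fingers, on their centre line; the grasp point (between the pads) lies 19 mm behind it; z points along the fingers, y is the direction in which the jaws open and shut (so a half turn about z gives the same grasp; the last joint's range is limited). The gripper opens to 85 mm and grips with 20 to 120 N. Pads are 22 mm wide; open, the fingers measure 114 mm over their backs; the gripper's body (76 mm by 85 mm) begins 54 mm behind the grasp point. The pads swing forward as they close: fully open they stand 13 mm farther back than shut.
Start: joints at [1.235, 0.707, -0.028, 1.485, 0.022, 0.951, -0.075], TCP at [0.167, -0.55, 0.231] pointing down, gripper open.
Joint ranges: [-2.71, 2.71], [-0.32, 2.16], [-1.57, 1.52], [0, 2.45], [-1.46, 4.6], [0, 2.02], [-2.83, 2.83]. Speed limits (rad/s): [1.89, 1.89, 2.57, 2.57, 3.01, 3.01, 3.01].

### API

Orientations are given as a rotation vector (axis times angle).
In Python, from bench import ctrl gives the robot as it stands.
- The arm moves only by the shell command python3 -m jog 'ROWS' [OPENING] [FORCE]. ROWS is JSON, a list of rows, each an object of numbers: "dx", "dy", "dz": the shift along the tool's x, y, z in units of 50 mm (1.0 is 50 mm); "ax", "ay", "az": the turn, a rotation vector about the tool's x, y, z in units of 6 degrees (1.0 is 6 degrees). In form: [{"dx": .., "dy": .., "dz": .., "ax": .., "ay": .., "az": ..}, ...]. A call has 1 to 8 rows; each row shifts and turns the pose as measured when the row begins, along the tool's axes as they then stand; what a row does not reach is not made up. A row lasts 1/10 s, in which the tool goes at most 50 mm and 8.59 degrees, less where a joint would pass 70% of its speed; a pose out of reach is approached as far as the arm can. A call is refused whole if a number of a shift passes 1 or a number of a turn 1, either way. A call with a gripper value outside its range is refused whole. OPENING is the finger opening in mm, from 0 to 85.4, set as the call begins (- or left out, the last holds). The fingers move at their own pace and stop on an object; FORCE is the grip in N (left out, the last holds). Time passes only in rows, so rows that do not move let the fingers close. It gives the time, the measured TCP pose, the force and the opening at its end, in the units of the state.
- ctrl.sense(): the state, without advancing time (a new reading comes with each control period).
- ctrl.camera(name): name is "scene" or "top" or "wrist"; returns (picture, depth): 400x640x3 uint8, red, green, blue; 400x640 float32, m along the optical axis (not along the pixel's ray), 0 where there is no reading.
- ctrl.calibration(name): a dict with "K" (3x3 intrinsics, pixels), "R" (3x3) and "t" (3): a world point X has camera coordinates R X + t; the wrist camera has in their place "tool_from_camera" (4x4, takes a point from camera to tool coordinates, whose origin is the TCP and whose axes are the flange's). Camera axes: x right, y down, z forward; pixel columns grow to the right and rows downward; lengths in m; the calibration is good to about 2 mm. A picture is of the moment at which its call begins: read the wrist's pose just before it. calibration takes no time and is no camera call.
- ctrl.close_job(): hands the job in, once; it reports no verdict.
The state is a dict: "t": time; "qpos": joint angles; "joint_velocities": joint speeds; "joint_efforts": joint torques, N m; "eef_pos": TCP position; "ee_rot": TCP orientation; "ft_force": force on the tool from outside, world axes, zero at the start; "torque": the same for the moment, N m; "width": opening from 0.0 (shut) to 1.0 (fully open).
Only numpy, scipy, OpenCV 4.12 (cv2) and the standard library are available. Lean on these libraries where they do the work, as an engineer would, in place of code of your own. Each camera call takes 0.05 s, during which the arm holds its last target.

## Working session

There is one attempt and no reset: what is moved stays moved. The work goes in short steps, Python scripts to look and compute and a shell command to move; the robot and the scene stay as the last step left them, time stands still between calls to the robot, and variables do not carry over. Pictures are saved under pics/ and viewed, and the job is handed in when it is done.

```bash
ls; mkdir -p pics; python3 - <<'E'
from bench import ctrl
import cv2,numpy as np
s=ctrl.sense();print(s)
for n in("scene","top"):
    im,d=ctrl.camera(n);np.savez(f"pics/{n}0.npz",im=im,d=d);cv2.imwrite(f"pics/{n}0.png",im[:,:,::-1])
    c=ctrl.calibration(n);print(n,{k:np.round(v,4).tolist() for k,v in c.items()})
print(ctrl.calibration("wrist"))
E
```

```text
pics
{'t': 0.0, 'qpos': array([ 1.23530326,  0.70709009, -0.0276367 ,  1.48497883,  0.02202421,
        0.95091025, -0.07552437]), 'joint_velocities': array([-7.79120876e-04,  1.27980952e-03, -7.52542537e-05,  1.22272943e-03,
        1.25238575e-03, -2.07721141e-05,  5.92113727e-04]), 'joint_efforts': array([ 1.18738029e-03, -8.83209300e+01,  1.23509970e+00, -2.36166358e+01,
        1.69398001e-02,  6.53118681e-03, -8.68095015e-06]), 'eef_pos': array([ 0.1664391 , -0.55011466,  0.23083945]), 'ee_rot': array([-3.10670367e+00, -4.59682198e-01,  3.13716189e-04]), 'ft_force': array([-0.31571547, -0.18652017,  0.71192046]), 'torque': array([-0.02444604, -0.01581604, -0.01100314]), 'width': 1.0033646090934458}
scene {'K': [[417.9088, 0.0, 318.6136], [0.0, 417.9088, 205.632], [0.0, 0.0, 1.0]], 'R': [[0.1871, 0.9821, -0.0222], [0.5496, -0.1234, -0.8263], [-0.8142, 0.1424, -0.5628]], 't': [-0.2019, -0.2693, 1.4642]}
top {'K': [[442.601, 0.0, 325.2595], [0.0, 442.601, 198.8976], [0.0, 0.0, 1.0]], 'R': [[-0.0176, -0.9998, -0.0014], [-0.9873, 0.0176, -0.158], [0.158, -0.0014, -0.9874]], 't': [0.0751, 0.5925, 0.7928]}
{'K': array([[323.47255398,   0.        , 312.30833865],
       [  0.        , 323.47255398, 200.14609789],
       [  0.        ,   0.        ,   1.        ]]), 'tool_from_camera': array([[-3.15027521e-04, -9.58661076e-01, -2.84550247e-01,
         7.27362151e-02],
       [ 9.99998062e-01, -8.54930361e-04,  1.77318964e-03,
         7.99405772e-04],
       [-1.94315853e-03, -2.84549137e-01,  9.58659488e-01,
        -1.43746217e-01],
       [ 0.00000000e+00,  0.00000000e+00,  0.00000000e+00,
         1.00000000e+00]])}
```

View pics/scene0.png

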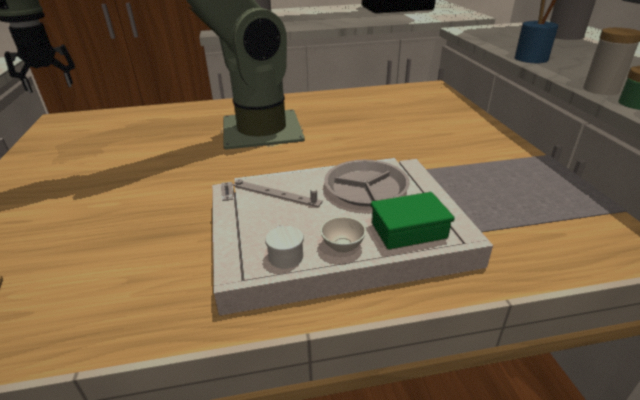

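View pics/top0.png

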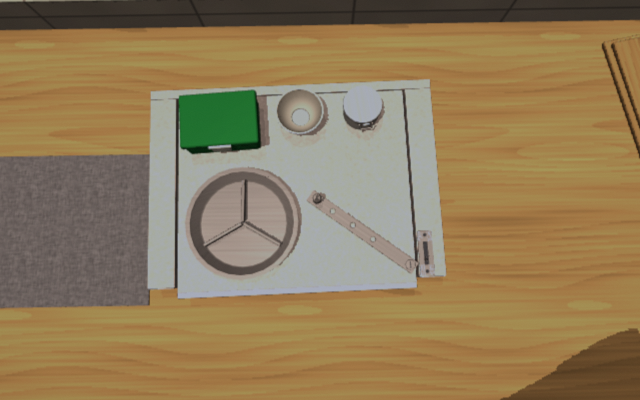

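The scene view shows the bar on the shelf, with the bolt near the robot-side corner. In the top view the bolt is at about (411,265), the knob at (317,198) and the pin plate at (426,254). I'll zoom in on these.

```bash
cat > h.py <<'E'
import numpy as np,cv2
from bench import ctrl
from scipy.spatial.transform import Rotation as R_
def ray(name,u,v,z):
    c=ctrl.calibration(name);R=np.array(c["R"]);t=np.array(c["t"]);K=np.array(c["K"])
    C=-R.T@t; d=R.T@np.linalg.inv(K)@[u,v,1]; return C+d*(z-C[2])/d[2]
def proj(name,X):
    c=ctrl.calibration(name);p=np.array(c["R"])@X+c["t"];p=np.array(c["K"])@p;return p[:2]/p[2]
def wr(s):
    c=ctrl.calibration("wrist");T=np.eye(4);T[:3,:3]=R_.from_rotvec(s["ee_rot"]).as_matrix();T[:3,3]=s["eef_pos"]
    return T@c["tool_from_camera"],c["K"]
def wray(s,u,v,z):
    T,K=wr(s);d=T[:3,:3]@np.linalg.inv(K)@[u,v,1];C=T[:3,3];return C+d*(z-C[2])/d[2]
def wproj(s,X):
    T,K=wr(s);p=K@(T[:3,:3].T@(np.array(X)-T[:3,3]));return p[:2]/p[2]
E
python3 - <<'E'
import numpy as np,cv2
from h import *
for n,(a,b,c,d) in dict(top=(290,450,180,300),scene=(205,335,165,215)).items():
    im=np.load(f"pics/{n}0.npz")["im"][c:d,a:b,::-1]
    cv2.imwrite(f"pics/{n}z.png",cv2.resize(im,None,fx=5,fy=5,interpolation=cv2.INTER_CUBIC))
print(ray("top",411,265,.067),ray("top",317,197,.1),ray("top",426,254,.063))
E
```

```text
[ 0.46678017 -0.08831304  0.067     ] [0.58899965 0.07928182 0.1       ] [ 0.48616467 -0.11738839  0.063     ]
```

View pics/topz.png

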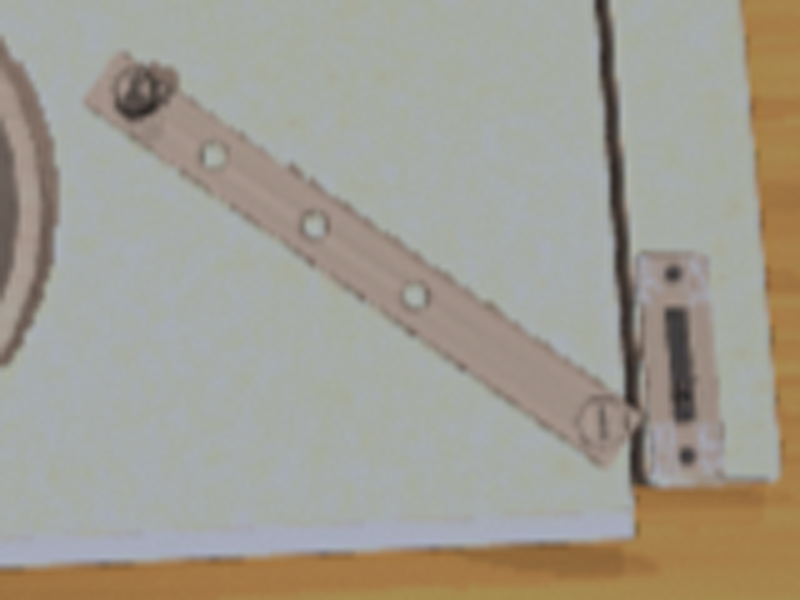

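View pics/scenez.png

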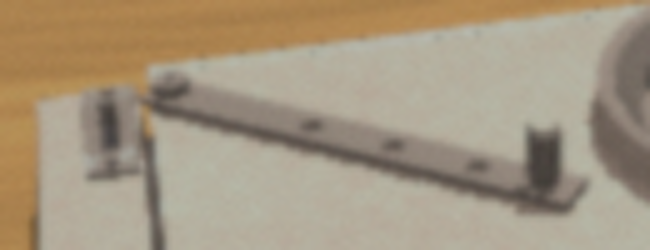

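```bash
cat >> h.py <<'E'
def rem(s,X,yaw=None):
    """remaining tool-frame shift (units of 50mm) to world X and yaw turn units of 6deg"""
    M=R_.from_rotvec(s["ee_rot"]).as_matrix()
    d=M.T@(np.array(X)-s["eef_pos"])/.05
    a=np.arctan2(M[1,0],M[0,0]); o=None
    if yaw is not None: o=round(float(-np.degrees((yaw-a+np.pi)%(2*np.pi)-np.pi)/6),2)
    return "tool d",np.round(d,3),"az",o,"yaw",round(float(a),3),"tilt(z axis)",np.round(M[:,2],3)
E
python3 - <<'E'
import numpy as np,cv2
from h import *
f=lambda x,y:(290+x/5,180+y/5)
b=ray("top",*f(602,418),.072);k=ray("top",*f(138,90),.099)
print("bolt",b,"knob",k,np.linalg.norm((k-b)[:2]),np.arctan2(*(k-b)[[1,0]]))
for h in((213,156),(314,225),(415,296)):
    q=ray("top",*f(*h),.063);print("hole",q,np.linalg.norm((q-b)[:2]))
p1=ray("top",*f(673,253),.063);p2=ray("top",*f(687,485),.063);print(p1,p2,(p1+p2)/2,np.linalg.norm(p1-p2))
print("yaw plate",np.arctan2(*(p1-p2)[[1,0]]))
for a,c in(((178,297),(415,287)),((151,95),(430,82))):
    A=ray("top",*a,.06);B=ray("top",*c,.06);print(A,B,np.arctan2(*(A-B)[[1,0]])-np.pi/2)
for n,u,v,z in(("tin",362,106,.11),("bowl",300,110,.1),("plate",243,222,.08),("box",220,120,.118)):print(n,ray("top",u,v,z))
d=np.load("pics/top0.npz")["d"];np.set_printoptions(linewidth=200)
print((d[225:280:2,418:434]*1000).astype(int))
E
```

```text
bolt [ 0.46925253 -0.0864028   0.072     ] knob [0.58734188 0.07825789 0.099     ] 0.2026283202530709 0.9486410502354398
hole [0.56791279 0.05140911 0.063     ] 0.16948736628627792
hole [0.54159983 0.0146858  0.063     ] 0.12431023943581196
hole [ 0.51481666 -0.02164642  0.063     ] 0.07918003791369313
[ 0.52892546 -0.11710183  0.063     ] [ 0.44481977 -0.11770876  0.063     ] [ 0.48687261 -0.11740529  0.063     ] 0.08410788930848828
yaw plate 0.007216186573325171
[0.41713244 0.33354949 0.06      ] [ 0.42733878 -0.09498567  0.06      ] 0.02381230287228986
[0.80209475 0.39943817 0.06      ] [ 0.81891527 -0.14368697  0.06      ] 0.030959981420694893
tin [ 0.75323499 -0.00499328  0.11      ]
bowl [0.75141489 0.10812077 0.1       ]
plate [0.54887526 0.21407558 0.08      ]
box [0.72857267 0.25026826 0.118     ]
[[819 817 819 820 818 818 820 820 818 820 816 817 820 816 817 819]
 [815 815 819 817 817 820 817 818 816 817 816 818 818 819 817 818]
 [816 820 815 818 816 817 815 819 817 815 817 816 816 817 819 815]
 [813 815 812 810 812 813 814 813 813 812 811 813 815 814 817 817]
 [813 811 813 
[... 894 characters left out ...]
 807 808 806 804 804 805 803]
 [809 807 805 805 804 804 808 808 807 806 805 804 804 801 806 806]
 [808 808 803 803 803 801 805 806 809 806 808 803 803 804 806 802]
 [810 804   0 803 803 801 805 805 807 803 803 801 802 802 799 804]
 [809 807 801 804 803 804 801 803 805 801 802 803 801 806 803 804]
 [808 806 803 801 804 800 801 804 799 801 801 803 803 800 802 804]
 [811 804 804 802 801 803 803 801 803 799 799 803 803 803 800 800]
 [810 803 803 800 802 799 805 798 799 799 803 802 802 799 803 801]
 [812 806 803 804 802 804 804 803 806 803 803   0 804 803 806 804]
 [860 863 863 863 862 861 862 862 860 861 863 862 864 861 863 860]
 [864 860 862 861 860 863 861 863 861 862 862 864 861 860 860 860]]
```

```bash
python3 -m jog '[{"dx":0.7,"dy":-0.58},{"dx":0.7,"dy":-0.58},{"dx":0.7,"dy":-0.58},{"dx":0.7,"dy":-0.58},{"dx":0.7,"dy":-0.58},{"dx":0.7,"dy":-0.58},{"dx":0.7,"dy":-0.58},{"dx":0.7,"dy":-0.58}]' 40
python3 -m jog '[{"az":-1},{"az":-1},{"az":-1},{"az":-1},{"az":-1},{"az":-1},{"az":-1},{"az":-1}]'
python3 -m jog '[{"az":-1},{"az":-1},{"az":-1},{"az":-1},{"az":-1},{"az":-1},{"az":-1},{"az":-1}]'
python3 -c "
from h import *
s=ctrl.sense();print(s['qpos']);print(rem(s,(.587,.078,.2),2.17))"
```

```text
[ 1.23532938  0.70705797 -0.02765609  1.48491228  0.02201024  0.95092427
 -0.07553253]
('tool d', array([11.688, -9.589,  0.627]), 'az', -17.92, 'yaw', 0.294, 'tilt(z axis)', array([-0.   ,  0.001, -1.   ]))invalid input
invalid input
invalid input
```

```bash
python3 -m jog '[{"dx":0.7,"dy":-0.58,"dz":0,"ax":0,"ay":0,"az":0},{"dx":0.7,"dy":-0.58,"dz":0,"ax":0,"ay":0,"az":0},{"dx":0.7,"dy":-0.58,"dz":0,"ax":0,"ay":0,"az":0},{"dx":0.7,"dy":-0.58,"dz":0,"ax":0,"ay":0,"az":0},{"dx":0.7,"dy":-0.58,"dz":0,"ax":0,"ay":0,"az":0},{"dx":0.7,"dy":-0.58,"dz":0,"ax":0,"ay":0,"az":0},{"dx":0.7,"dy":-0.58,"dz":0,"ax":0,"ay":0,"az":0},{"dx":0.7,"dy":-0.58,"dz":0,"ax":0,"ay":0,"az":0}]' 40
python3 -c "
from h import *
s=ctrl.sense();print(s['qpos']);print(rem(s,(.587,.078,.2),2.17))"
```

```text
t: 0.9
eef_pos: [0.37, -0.2397, 0.2287]
ee_rot: [-3.108, -0.444, 0.004]
ft_force: [1.3, 0.0, 0.7]
width: 0.469
[ 0.48041971  0.52310694  0.03595742  1.94647504 -0.02876532  0.67586134
 -0.75289105]
('tool d', array([ 5.947, -4.883,  0.572]), 'az', -18.01, 'yaw', 0.284, 'tilt(z axis)', array([-0.003,  0.002, -1.   ]))
```

```bash
python3 -m jog '[{"dx":0,"dy":0,"dz":0,"ax":0,"ay":0,"az":-1},{"dx":0,"dy":0,"dz":0,"ax":0,"ay":0,"az":-1},{"dx":0,"dy":0,"dz":0,"ax":0,"ay":0,"az":-1},{"dx":0,"dy":0,"dz":0,"ax":0,"ay":0,"az":-1},{"dx":0,"dy":0,"dz":0,"ax":0,"ay":0,"az":-1},{"dx":0,"dy":0,"dz":0,"ax":0,"ay":0,"az":-1},{"dx":0,"dy":0,"dz":0,"ax":0,"ay":0,"az":-1},{"dx":0,"dy":0,"dz":0,"ax":0,"ay":0,"az":-1}]'
python3 -m jog '[{"dx":0,"dy":0,"dz":0,"ax":0,"ay":0,"az":-1},{"dx":0,"dy":0,"dz":0,"ax":0,"ay":0,"az":-1},{"dx":0,"dy":0,"dz":0,"ax":0,"ay":0,"az":-1},{"dx":0,"dy":0,"dz":0,"ax":0,"ay":0,"az":-1},{"dx":0,"dy":0,"dz":0,"ax":0,"ay":0,"az":-1},{"dx":0,"dy":0,"dz":0,"ax":0,"ay":0,"az":-1},{"dx":0,"dy":0,"dz":0,"ax":0,"ay":0,"az":-1},{"dx":0,"dy":0,"dz":0,"ax":0,"ay":0,"az":-1}]'
python3 -c "
from h import *
s=ctrl.sense();print(s['qpos']);print(rem(s,(.587,.078,.2),2.17))"
```

```text
t: 1.7
eef_pos: [0.3743, -0.2313, 0.2278]
ee_rot: [-2.616, -1.728, 0.001]
ft_force: [0.3, -0.9, -0.2]
width: 0.472
t: 2.5
eef_pos: [0.3735, -0.2312, 0.2269]
ee_rot: [-1.639, -2.67, -0.002]
ft_force: [0.2, 0.5, 0.6]
width: 0.468
[ 0.79317328  0.55797394 -0.51486766  1.93949013  0.38724235  0.75089355
  0.52366964]
('tool d', array([3.577, 6.608, 0.546]), 'az', -1.24, 'yaw', 2.041, 'tilt(z axis)', array([-0.006,  0.006, -1.   ]))
```

```bash
python3 -m jog '[{"dx":0.4,"dy":0.75,"dz":0,"ax":0,"ay":0,"az":-0.6},{"dx":0.4,"dy":0.75,"dz":0,"ax":0,"ay":0,"az":-0.6},{"dx":0.3,"dy":0.5,"dz":0,"ax":0,"ay":0,"az":0},{"dx":0,"dy":0,"dz":0,"ax":0,"ay":0,"az":0}]'
python3 - <<'E'
from h import *
import cv2
s=ctrl.sense();print(s['qpos']);print(rem(s,(.587,.078,.2),2.17))
im,d=ctrl.camera("wrist");np.savez("pics/w1.npz",im=im,d=d);cv2.imwrite("pics/w1.png",im[:,:,::-1])
print(wproj(s,(.487,-.117,.063)),wproj(s,(.469,-.086,.07)),wproj(s,(.587,.078,.099)))
E
```

```text
t: 2.9
eef_pos: [0.4332, -0.1318, 0.2262]
ee_rot: [-1.461, -2.77, -0.003]
ft_force: [-0.3, -1.0, -0.1]
width: 0.467
[ 0.54371145  0.58033996 -0.53341221  1.89679193  0.39880093  0.78018254
  0.39162094]
('tool d', array([1.72 , 4.909, 0.527]), 'az', 0.01, 'yaw', 2.171, 'tilt(z axis)', array([-0.008,  0.007, -1.   ]))
[366.15740008 199.76358325] [371.911609  165.2067209] [622.94826617  85.57979443]
```

View pics/w1.png

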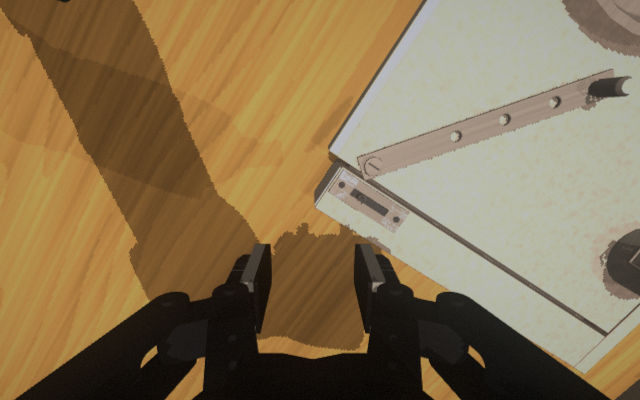

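The wrist view shows the pin plate around (370,200), the bolt at (372,166) and the knob at (620,85). I'll zoom in on the pin.

```bash
python3 - <<'E'
import numpy as np,cv2
im=np.load("pics/w1.npz")["im"]
a=cv2.resize(im[150:240,310:420,::-1],None,fx=7,fy=6.6,interpolation=cv2.INTER_CUBIC)
cv2.imwrite("pics/w1z.png",cv2.resize(im[150:240,310:420,::-1],None,fx=6,fy=6,interpolation=cv2.INTER_CUBIC))
E
```

```text
(no output)
```

View pics/w1z.png

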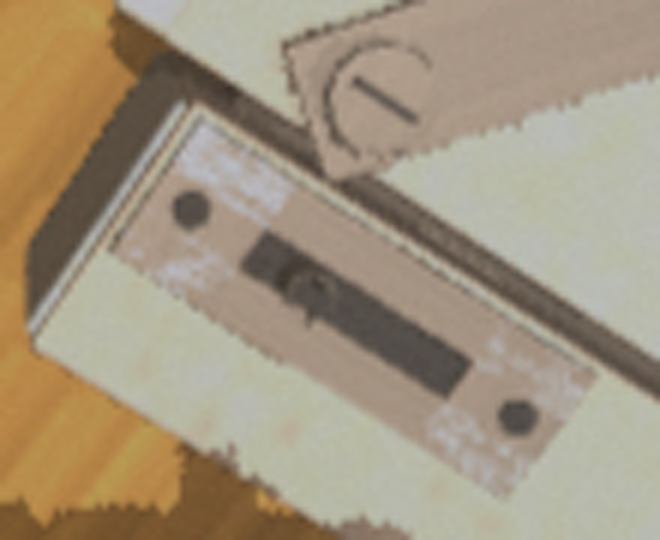

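```bash
python3 - <<'E'
from h import *
s=ctrl.sense()
f=lambda x,y:(310+x/6,150+y/6)
b=wray(s,*f(380,95),.073);p=wray(s,*f(312,291),.073);c1=wray(s,*f(191,209),.063);c2=wray(s,*f(519,417),.063)
print("bolt",b,"pin",p,"c",(c1+c2)/2,"yaw",np.arctan2(*(c2-c1)[[1,0]]))
k=wray(s,622,87,.099);print("knobtop",k,np.linalg.norm((k-b)[:2]))
for u in((456,136),(504,119),(555,103)):
    q=wray(s,*u,.065);print(q,np.linalg.norm((q-b)[:2]))
c,sn=np.cos(.028),np.sin(.028);e=np.array([c,sn]);n=np.array([-sn,c])
d=(p-b)[:2];print("pin rel bolt unit frame",d@e,d@n,"pin rel centre",(p-(c1+c2)/2)[:2]@e)
E
```

```text
bolt [ 0.46885611 -0.08743771  0.073     ] pin [ 0.47904094 -0.11866396  0.073     ] c [ 0.49056281 -0.11914668  0.063     ] yaw 0.02877129598039245
knobtop [0.58640116 0.07463938 0.099     ] 0.20021444075539577
[ 0.5172894  -0.02224467  0.065     ] 0.08121524917678791
[0.54333319 0.01404862 0.065     ] 0.1258821329314132
[0.57148972 0.05020067 0.065     ] 0.1716915326313652
pin rel bolt unit frame 0.009306613993386375 -0.03149914465821827 pin rel centre -0.01150384022718914
```

```bash
python3 -m jog '[{"dx":0.25,"dy":0.7,"dz":0,"ax":0,"ay":0,"az":0},{"dx":0.25,"dy":0.7,"dz":0,"ax":0,"ay":0,"az":0},{"dx":0.25,"dy":0.7,"dz":0,"ax":0,"ay":0,"az":0},{"dx":0.25,"dy":0.7,"dz":0,"ax":0,"ay":0,"az":0},{"dx":0.25,"dy":0.7,"dz":0.2,"ax":0,"ay":0,"az":0},{"dx":0.25,"dy":0.7,"dz":0.4,"ax":0,"ay":0,"az":0},{"dx":0.25,"dy":0.7,"dz":0.5,"ax":0,"ay":0,"az":0},{"dx":0,"dy":0,"dz":0,"ax":0,"ay":0,"az":0}]'
python3 - <<'E'
from h import *
s=ctrl.sense();print(s['qpos']);print(rem(s,(.5893,.0789,.13),2.17))
im,d=ctrl.camera("wrist");np.savez("pics/w2.npz",im=im,d=d);cv2.imwrite("pics/w2.png",im[:,:,::-1])
print(wproj(s,(.5893,.0789,.099)),wproj(s,s['eef_pos']))
E
```

```text
t: 3.75
eef_pos: [0.5897, 0.0734, 0.1663]
ee_rot: [-1.483, -2.757, 0.009]
ft_force: [0.0, -0.3, 0.7]
width: 0.464
[ 0.03699901  0.84650258 -0.44804649  1.47163763  0.4121699   0.9299039
  0.0527236 ]
('tool d', array([0.091, 0.06 , 0.727]), 'az', -0.15, 'yaw', 2.154, 'tilt(z axis)', array([-0.012,  0.   , -1.   ]))
[317.30636977 205.95696055] [312.58224426 256.33965877]
```

View pics/w2.png

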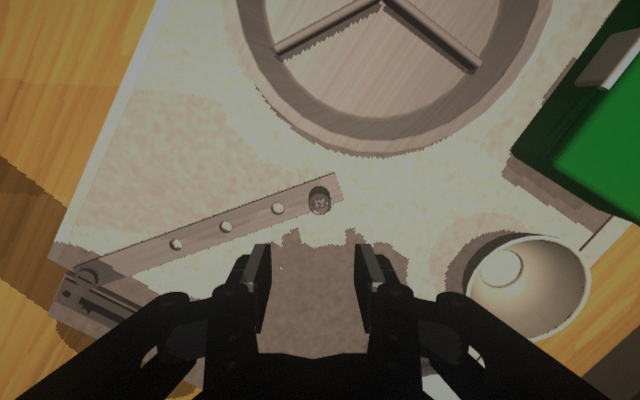

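```bash
python3 - <<'E'
from h import *
s=ctrl.sense();k=wray(s,319.7,202,.099);print(k);print(rem(s,(k[0],k[1],.072),2.17))
E
```

```text
[0.58916574 0.07943591 0.099     ]
('tool d', array([0.132, 0.105, 1.915]), 'az', -0.17, 'yaw', 2.153, 'tilt(z axis)', array([-0.011, -0.001, -1.   ]))
```

```bash
python3 -m jog '[{"dx":0.13,"dy":0.1,"dz":0.1,"ax":-0.09,"ay":-0.06,"az":-0.1},{"dx":0,"dy":0,"dz":0.5,"ax":0,"ay":0,"az":0},{"dx":0,"dy":0,"dz":0,"ax":0,"ay":0,"az":0}]'
python3 - <<'E'
from h import *
s=ctrl.sense()
im,d=ctrl.camera("wrist");cv2.imwrite("pics/w3.png",im[:,:,::-1])
print(rem(s,(.5892,.0794,.072),2.17))
E
```

```text
t: 4.1
eef_pos: [0.5899, 0.0761, 0.1378]
ee_rot: [1.478, 2.768, -0.001]
ft_force: [0.6, -0.6, 0.5]
width: 0.469
('tool d', array([0.067, 0.024, 1.317]), 'az', -0.09, 'yaw', 2.161, 'tilt(z axis)', array([ 0.003, -0.002, -1.   ]))
```

View pics/w3.png

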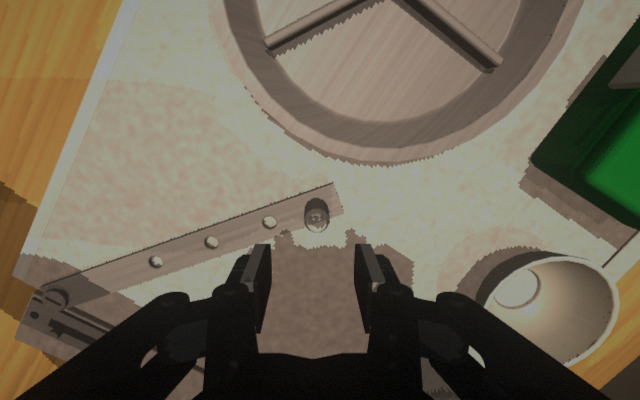

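```bash
python3 -m jog '[{"dx":0.07,"dy":0.03,"dz":0.4,"ax":0,"ay":0,"az":0},{"dx":0,"dy":0,"dz":0.4,"ax":0,"ay":0,"az":0},{"dx":0,"dy":0,"dz":0.3,"ax":0,"ay":0,"az":0},{"dx":0,"dy":0,"dz":0,"ax":0,"ay":0,"az":0}]'
python3 - <<'E'
from h import *
s=ctrl.sense()
im,d=ctrl.camera("wrist");cv2.imwrite("pics/w4.png",im[:,:,::-1])
print(rem(s,(.5892,.0794,.072),2.17),wray(s,318,241,.099))
E
```

```text
t: 4.55
eef_pos: [0.5925, 0.0785, 0.0894]
ee_rot: [1.478, 2.759, 0.008]
ft_force: [0.5, 0.9, 0.4]
width: 0.468
('tool d', array([ 0.054, -0.047,  0.347]), 'az', -0.12, 'yaw', 2.158, 'tilt(z axis)', array([ 0.013, -0.001, -1.   ])) [0.58747388 0.09019129 0.099     ]
```

View pics/w4.png

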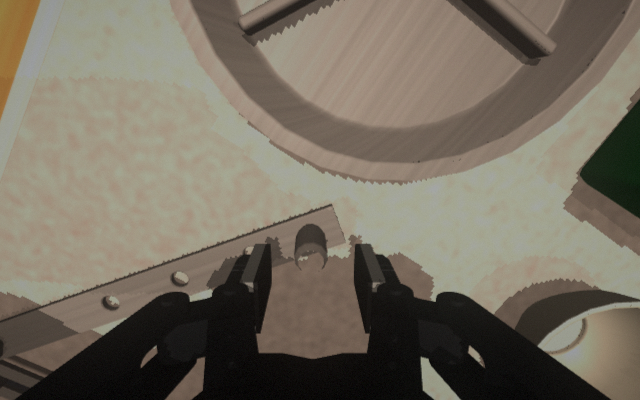

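```bash
python3 -m jog '[{"dx":0.05,"dy":-0.05,"dz":0.25,"ax":0,"ay":0,"az":-0.1},{"dx":0,"dy":0,"dz":0.1,"ax":0,"ay":0,"az":0},{"dx":0,"dy":0,"dz":0,"ax":0,"ay":0,"az":0}]'
python3 -c "
from h import *
s=ctrl.sense();print(rem(s,(.5892,.0794,.072),2.17),s['ft_force'])"
python3 -m jog '[{"dx":0,"dy":0,"dz":0,"ax":0,"ay":0,"az":0},{"dx":0,"dy":0,"dz":0,"ax":0,"ay":0,"az":0},{"dx":0,"dy":0,"dz":0,"ax":0,"ay":0,"az":0},{"dx":0,"dy":0,"dz":0,"ax":0,"ay":0,"az":0},{"dx":0,"dy":0,"dz":0,"ax":0,"ay":0,"az":0}]' 5 40
python3 - <<'E'
from h import *
s=ctrl.sense()
im,d=ctrl.camera("wrist");cv2.imwrite("pics/w5.png",im[:,:,::-1])
print(rem(s,(.5892,.0794,.072),2.17),s['ft_force'])
E
```

```text
t: 4.9
eef_pos: [0.5916, 0.0788, 0.0771]
ee_rot: [1.463, 2.76, 0.014]
ft_force: [0.1, 0.4, 0.3]
width: 0.47
('tool d', array([ 0.038, -0.035,  0.101]), 'az', -0.03, 'yaw', 2.167, 'tilt(z axis)', array([ 0.02, -0.  , -1.  ])) [0.07297688 0.44794789 0.28187891]
t: 5.4
eef_pos: [0.5926, 0.0786, 0.0796]
ee_rot: [1.464, 2.757, 0.017]
ft_force: [0.1, -0.7, -1.0]
width: 0.163
('tool d', array([ 0.054, -0.05 ,  0.15 ]), 'az', -0.04, 'yaw', 2.165, 'tilt(z axis)', array([ 0.022,  0.   , -1.   ])) [ 0.05934791 -0.66278909 -0.97679457]
```

View pics/w5.png

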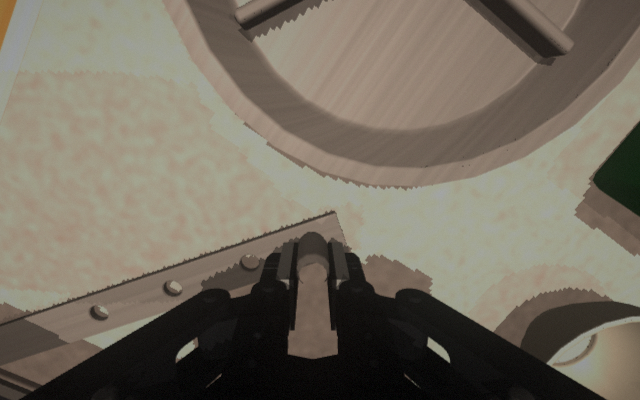

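```bash
python3 -m jog '[{"dx":0,"dy":0,"dz":0,"ax":0,"ay":0,"az":0},{"dx":0,"dy":0,"dz":0,"ax":0,"ay":0,"az":0},{"dx":0.05,"dy":-0.05,"dz":0.14,"ax":0.17,"ay":0.12,"az":0},{"dx":0,"dy":0,"dz":0.1,"ax":0,"ay":0,"az":0},{"dx":0,"dy":0,"dz":0.05,"ax":0,"ay":0,"az":0}]' 28
python3 -c "
from h import *
s=ctrl.sense();print(rem(s,(.5892,.0794,.072),2.17),s['ft_force'])"

```

```text
t: 5.95
eef_pos: [0.5898, 0.0796, 0.0658]
ee_rot: [1.473, 2.774, 0.002]
ft_force: [-17.0, -5.8, 77.1]
width: 0.324
('tool d', array([ 0.003, -0.012, -0.123]), 'az', -0.04, 'yaw', 2.165, 'tilt(z axis)', array([ 0.001,  0.001, -1.   ])) [-16.97255887  -5.82342572  77.07677669]
```

```bash
python3 -m jog '[{"dx":0,"dy":0,"dz":-0.12,"ax":0,"ay":0,"az":0},{"dx":0,"dy":0,"dz":0,"ax":0,"ay":0,"az":0}]'
python3 -c "
from h import *
s=ctrl.sense();print(rem(s,(.5892,.0794,.072),2.17),s['ft_force'])"

```

```text
t: 6.15
eef_pos: [0.5899, 0.0797, 0.0718]
ee_rot: [1.473, 2.774, 0.002]
ft_force: [0.3, -0.0, -0.6]
width: 0.33
('tool d', array([ 0.003, -0.014, -0.004]), 'az', -0.04, 'yaw', 2.165, 'tilt(z axis)', array([ 0.001,  0.001, -1.   ])) [ 0.28064438 -0.04313537 -0.61956538]
```

```bash
python3 -m jog '[{"dx":0,"dy":0,"dz":0,"ax":0,"ay":0,"az":0},{"dx":0,"dy":0,"dz":0,"ax":0,"ay":0,"az":0},{"dx":0,"dy":0,"dz":0,"ax":0,"ay":0,"az":0},{"dx":0,"dy":0,"dz":0,"ax":0,"ay":0,"az":0}]' 5 40
python3 - <<'E'
from h import *
s=ctrl.sense()
im,d=ctrl.camera("top");cv2.imwrite("pics/t5.png",im[:,:,::-1])
im,d=ctrl.camera("wrist");cv2.imwrite("pics/w6.png",im[:,:,::-1])
print(rem(s,(.5892,.0794,.072),2.17),s['ft_force'])
E
```

```text
t: 6.55
eef_pos: [0.5898, 0.0797, 0.0714]
ee_rot: [1.473, 2.774, 0.001]
ft_force: [-2.9, -0.6, 11.3]
width: 0.172
('tool d', array([ 0.002, -0.013, -0.013]), 'az', -0.04, 'yaw', 2.165, 'tilt(z axis)', array([ 0.001,  0.001, -1.   ])) [-2.86390003 -0.61740474 11.29742138]
```

View pics/w6.png

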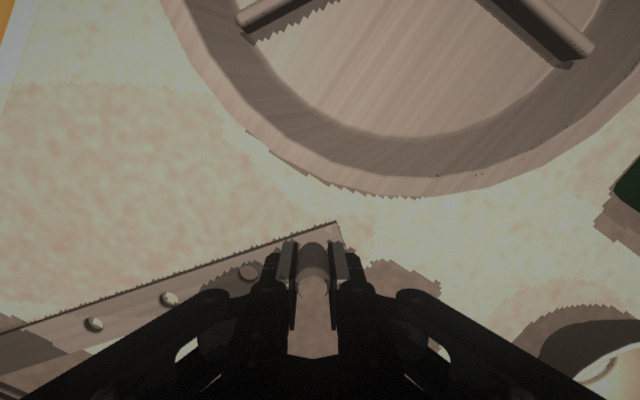

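View pics/t5.png

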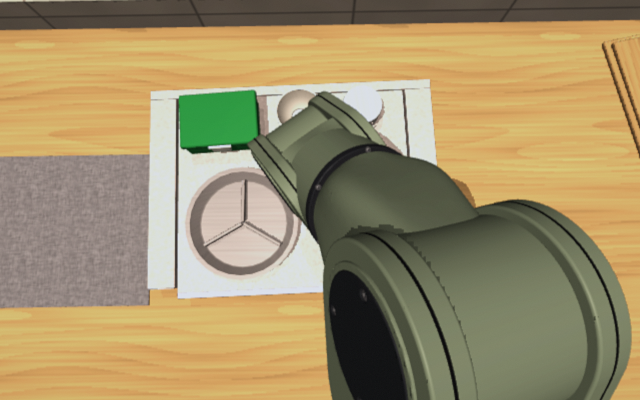

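```bash
cat >> h.py <<'E'
B0=np.array([.469,-.087]);YU=.028;E=np.array([np.cos(YU),np.sin(YU)]);N=np.array([-np.sin(YU),np.cos(YU)])
PIN=np.array([.4790,-.1187])
def knob(s_,th): return B0+E*(-s_+.205*np.cos(th))+N*.205*np.sin(th)
def st():
    s=ctrl.sense();d=s["eef_pos"][:2]-B0;y=d@N;th=np.arcsin(np.clip(y/.205,-1,1));print("t",round(s["t"],2),"pos",np.round(s["eef_pos"],4),"s",round(.205*np.cos(th)-d@E,4),"th",round(th,3),"F",np.round(s["ft_force"],1),"T",np.round(s["torque"],2),"w",round(s["width"],3));return s
E
python3 -m jog '[{"dx":0,"dy":0,"dz":-0.03,"ax":0,"ay":0,"az":0},{"dx":0.08,"dy":-0.12,"dz":0,"ax":0,"ay":0,"az":0},{"dx":0.08,"dy":-0.12,"dz":0,"ax":0,"ay":0,"az":0},{"dx":0.08,"dy":-0.12,"dz":0,"ax":0,"ay":0,"az":0},{"dx":0.08,"dy":-0.12,"dz":0,"ax":0,"ay":0,"az":0}]' - 60
python3 -c "
from h import *
s=st();print(rem(s,(*knob(.03,.915),.072),2.165))"

```

```text
t: 7.15
eef_pos: [0.5642, 0.0853, 0.0726]
ee_rot: [1.466, 2.773, 0.024]
ft_force: [6.7, 5.3, 1.0]
width: 0.165
t 7.15 pos [0.5642 0.0853 0.0726] s 0.0152 th 0.974 F [6.7 5.3 1. ] T [ 0.92 -1.47  0.58] w 0.165
('tool d', array([-0.066, -0.161,  0.01 ]), 'az', 0.04, 'yaw', 2.169, 'tilt(z axis)', array([ 0.011,  0.011, -1.   ]))
```

```bash
cat >> h.py <<'E'
def plan(wps,yaw0=None,z=None,az=0.):
    """wps list of (s,th); prints tool-frame rows starting at measured pose, az per row"""
    s=ctrl.sense();M=R_.from_rotvec(s["ee_rot"]).as_matrix();a=np.arctan2(M[1,0],M[0,0]);p=s["eef_pos"][:2].copy()
    for w in wps:
        q=knob(*w);d=(q-p)/.05;x=np.array([np.cos(a),np.sin(a)]);y=np.array([np.sin(a),-np.cos(a)])
        print("dx %.2f dy %.2f"%(d@x,d@y));p=q;a-=np.radians(6*az)
def tiltfix():
    s=ctrl.sense();M=R_.from_rotvec(s["ee_rot"]).as_matrix();v=M.T@[0,0,-1.];print("tiltfix ax %.2f ay %.2f"%(-np.degrees(v[1])/6,np.degrees(v[0])/6))
E
python3 -c "
from h import *
plan([(.03,.92-.08*i) for i in range(10)],az=-.65);tiltfix()"

```

```text
dx -0.05 dy -0.17
dx -0.32 dy 0.08
dx -0.33 dy 0.03
dx -0.33 dy -0.02
dx -0.32 dy -0.07
dx -0.31 dy -0.11
dx -0.29 dy -0.16
dx -0.26 dy -0.20
dx -0.23 dy -0.23
dx -0.19 dy -0.27
tiltfix ax 0.15 ay -0.03
```

```bash

python3 -m jog '[{"dx":-0.05,"dy":-0.17,"dz":0,"ax":0.15,"ay":0,"az":-0.65},{"dx":-0.32,"dy":0.08,"dz":0,"ax":0,"ay":0,"az":-0.65},{"dx":-0.33,"dy":0.03,"dz":0,"ax":0,"ay":0,"az":-0.65},{"dx":-0.33,"dy":-0.02,"dz":0,"ax":0,"ay":0,"az":-0.65}]'
python3 -c "
from h import *
st();plan([(.03,.7-.08*i) for i in range(8)],az=-.65);tiltfix()"

```

```text
t: 7.55
eef_pos: [0.597, 0.0531, 0.0731]
ee_rot: [1.055, 2.958, 0.023]
ft_force: [3.1, 5.9, 0.3]
width: 0.165
t 7.55 pos [0.597  0.0531 0.0731] s 0.0211 th 0.728 F [3.1 5.9 0.3] T [ 1.17 -0.44 -0.5 ] w 0.165
dx 0.02 dy -0.13
dx -0.32 dy -0.09
dx -0.30 dy -0.13
dx -0.28 dy -0.17
dx -0.25 dy -0.21
dx -0.21 dy -0.25
dx -0.18 dy -0.28
dx -0.13 dy -0.30
tiltfix ax 0.13 ay -0.04
```

```bash

python3 -m jog '[{"dx":0.02,"dy":-0.13,"dz":0,"ax":0.13,"ay":-0.04,"az":-0.5},{"dx":-0.32,"dy":-0.09,"dz":0,"ax":0,"ay":0,"az":-0.5},{"dx":-0.30,"dy":-0.13,"dz":0,"ax":0.05,"ay":0,"az":-0.5},{"dx":-0.28,"dy":-0.17,"dz":0,"ax":0,"ay":0,"az":-0.5}]'
python3 -c "
from h import *
s=st();plan([(.03,.48-.08*i) for i in range(6)],az=-.5);tiltfix();print(rem(s,(.5,0,.072),2.9))"

```

```text
t: 7.95
eef_pos: [0.623, 0.0119, 0.0726]
ee_rot: [0.723, 3.054, 0.01]
ft_force: [6.1, 5.2, -1.8]
width: 0.159
t 7.95 pos [0.623  0.0119 0.0726] s 0.0252 th 0.479 F [ 6.1  5.2 -1.8] T [ 1.23 -1.52 -0.48] w 0.159
dx 0.09 dy -0.04
dx -0.25 dy -0.21
dx -0.22 dy -0.24
dx -0.19 dy -0.27
dx -0.15 dy -0.29
dx -0.11 dy -0.31
tiltfix ax 0.07 ay 0.02
('tool d', array([ 2.093, -1.315, -0.   ]), 'az', -2.13, 'yaw', 2.677, 'tilt(z axis)', array([ 0.005,  0.006, -1.   ]))
```

```bash

python3 -m jog '[{"dx":0.05,"dy":-0.04,"dz":0,"ax":0.07,"ay":0,"az":-0.5},{"dx":-0.25,"dy":-0.21,"dz":0,"ax":0,"ay":0,"az":-0.5},{"dx":-0.22,"dy":-0.24,"dz":0,"ax":0.05,"ay":0,"az":-0.5},{"dx":-0.19,"dy":-0.27,"dz":0,"ax":0,"ay":0,"az":-0.5},{"dx":-0.15,"dy":-0.29,"dz":0,"ax":0,"ay":0,"az":-0.2}]'
python3 - <<'E'
from h import *
s=st()
im,d=ctrl.camera("wrist");cv2.imwrite("pics/w7.png",im[:,:,::-1])
im,d=ctrl.camera("top");cv2.imwrite("pics/t7.png",im[:,:,::-1])
plan([(.03+.01*i,.15) for i in range(6)]);tiltfix();print(rem(s,(.5,0,.072),2.9))
E
```

```text
t: 8.45
eef_pos: [0.6458, -0.0472, 0.0717]
ee_rot: [0.349, 3.115, 0.007]
ft_force: [3.9, 5.2, 4.5]
width: 0.16
t 8.45 pos [ 0.6458 -0.0472  0.0717] s 0.0242 th 0.171 F [3.9 5.2 4.5] T [ 1.4  -0.79 -0.41] w 0.16
dx 0.09 dy -0.07
dx 0.19 dy -0.05
dx 0.19 dy -0.05
dx 0.19 dy -0.05
dx 0.19 dy -0.05
dx 0.19 dy -0.05
tiltfix ax 0.04 ay 0.07
('tool d', array([ 3.052,  0.275, -0.024]), 'az', 0.17, 'yaw', 2.918, 'tilt(z axis)', array([ 0.007,  0.003, -1.   ]))
```

View pics/w7.png

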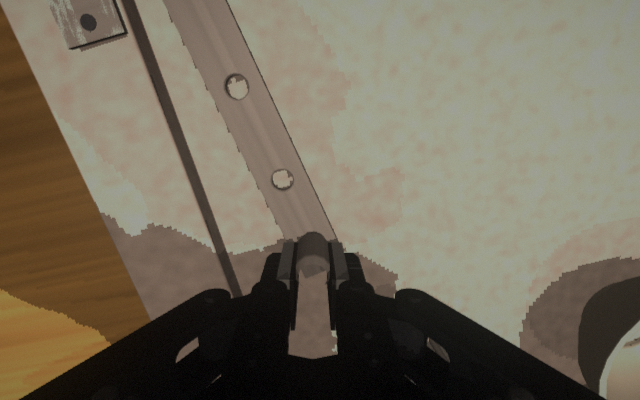

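View pics/t7.png

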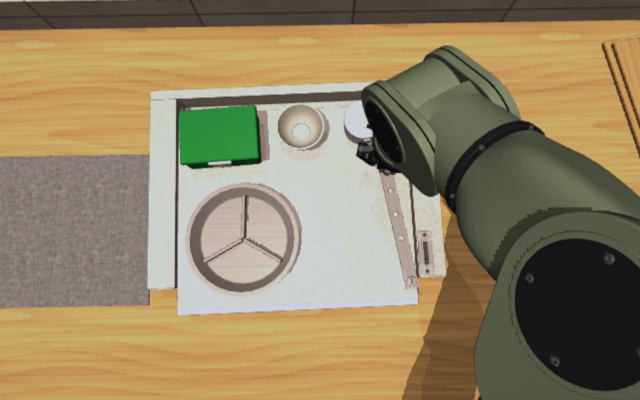

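The shelf is about 24 mm out with the dishes unmoved on it, and the bar runs nearly straight in. Next I'll draw it along -x.

```bash

python3 -m jog '[{"dx":0.12,"dy":-0.05,"dz":0,"ax":0.04,"ay":0.07,"az":0},{"dx":0.19,"dy":-0.05,"dz":0,"ax":0,"ay":0,"az":0},{"dx":0.19,"dy":-0.05,"dz":0,"ax":0,"ay":0,"az":0},{"dx":0.19,"dy":-0.05,"dz":0,"ax":0,"ay":0,"az":0},{"dx":0.19,"dy":-0.05,"dz":0,"ax":0,"ay":0,"az":0}]'
python3 -c "
from h import *
s=st();plan([(.07+.01*i,.15) for i in range(6)]);tiltfix();print(rem(s,(.5,0,.072),2.9))"

```

```text
t: 9.05
eef_pos: [0.6059, -0.0477, 0.0718]
ee_rot: [0.358, 3.105, 0.017]
ft_force: [10.0, 2.9, 1.1]
width: 0.161
t 9.05 pos [ 0.6059 -0.0477  0.0718] s 0.0639 th 0.174 F [10.   2.9  1.1] T [ 0.66 -1.9  -0.32] w 0.161
dx 0.08 dy -0.12
dx 0.19 dy -0.05
dx 0.19 dy -0.05
dx 0.19 dy -0.05
dx 0.19 dy -0.05
dx 0.19 dy -0.05
tiltfix ax 0.12 ay 0.14
('tool d', array([ 2.28 ,  0.446, -0.03 ]), 'az', 0.12, 'yaw', 2.912, 'tilt(z axis)', array([ 0.017,  0.009, -1.   ]))
```

```bash

python3 -m jog '[{"dx":0.19,"dy":-0.07,"dz":0,"ax":0.12,"ay":0.14,"az":0},{"dx":0.19,"dy":-0.05,"dz":0,"ax":0.04,"ay":0.04,"az":0},{"dx":0.19,"dy":-0.05,"dz":0,"ax":0.04,"ay":0.04,"az":0},{"dx":0.19,"dy":-0.05,"dz":0,"ax":0.04,"ay":0.04,"az":0},{"dx":0.19,"dy":-0.05,"dz":0,"ax":0,"ay":0,"az":0}]'
python3 -c "
from h import *
s=st();plan([(.111,.12-.06*i) for i in range(6)]);tiltfix();print(rem(s,(.5,0,.072),2.9))"

```

```text
t: 9.55
eef_pos: [0.5614, -0.046, 0.0723]
ee_rot: [0.359, 3.12, -0.001]
ft_force: [10.9, 2.5, -1.1]
width: 0.164
t 9.55 pos [ 0.5614 -0.046   0.0723] s 0.1078 th 0.189 F [10.9  2.5 -1.1] T [ 0.56 -2.34 -0.13] w 0.164
dx -0.05 dy -0.27
dx -0.08 dy -0.23
dx -0.07 dy -0.24
dx -0.06 dy -0.24
dx -0.04 dy -0.24
dx -0.03 dy -0.24
tiltfix ax -0.01 ay 0.01
('tool d', array([1.405, 0.616, 0.005]), 'az', 0.12, 'yaw', 2.912, 'tilt(z axis)', array([ 0.   , -0.001, -1.   ]))
```

```bash

python3 -m jog '[{"dx":-0.05,"dy":-0.27,"dz":0,"ax":0,"ay":0,"az":0},{"dx":-0.08,"dy":-0.23,"dz":0,"ax":0,"ay":0,"az":0},{"dx":-0.06,"dy":-0.24,"dz":0,"ax":0,"ay":0,"az":0},{"dx":0,"dy":0,"dz":-0.06,"ax":0,"ay":-0.15,"az":0},{"dx":0,"dy":0,"dz":-0.06,"ax":0,"ay":-0.15,"az":0},{"dx":0,"dy":0,"dz":-0.06,"ax":0,"ay":-0.15,"az":0}]'
python3 -c "
from h import *
s=st();plan([(.111,0-.06*i) for i in range(6)]);tiltfix();print(rem(s,(.5,0,.072),2.9))"

```

```text
t: 10.15
eef_pos: [0.5646, -0.0835, 0.0808]
ee_rot: [0.355, 3.066, 0.001]
ft_force: [5.2, 2.2, 0.1]
width: 0.163
t 10.15 pos [ 0.5646 -0.0835  0.0808] s 0.1093 th 0.004 F [5.2 2.2 0.1] T [ 0.5  -0.87 -0.42] w 0.163
dx 0.03 dy -0.02
dx -0.06 dy -0.24
dx -0.04 dy -0.24
dx -0.03 dy -0.24
dx -0.01 dy -0.25
dx 0.00 dy -0.25
tiltfix ax 0.07 ay 0.52
('tool d', array([1.647, 1.329, 0.095]), 'az', 0.1, 'yaw', 2.911, 'tilt(z axis)', array([ 0.054, -0.005, -0.999]))
```

```bash

python3 -m jog '[{"dx":0,"dy":0,"dz":-0.08,"ax":0.07,"ay":-0.15,"az":0},{"dx":0,"dy":0,"dz":-0.08,"ax":0,"ay":-0.15,"az":0},{"dx":0,"dy":0,"dz":-0.08,"ax":0,"ay":-0.15,"az":0},{"dx":0,"dy":0,"dz":-0.06,"ax":0,"ay":-0.1,"az":0}]'
python3 - <<'E'
from h import *
s=st()
im,d=ctrl.camera("wrist");np.savez("pics/w8.npz",im=im);cv2.imwrite("pics/w8.png",im[:,:,::-1])
plan([(.111,0-.06*i) for i in range(6)]);tiltfix();print(rem(s,(.5,0,.072),2.9))
print(wproj(s,(*PIN,.073)))
E
```

```text
t: 10.55
eef_pos: [0.5648, -0.0821, 0.0963]
ee_rot: [0.348, 3.005, -0.016]
ft_force: [4.8, 2.0, -1.3]
width: 0.169
t 10.55 pos [ 0.5648 -0.0821  0.0963] s 0.1091 th 0.011 F [ 4.8  2.  -1.3] T [ 0.52 -0.98 -0.27] w 0.169
dx 0.03 dy -0.05
dx -0.06 dy -0.24
dx -0.04 dy -0.24
dx -0.03 dy -0.24
dx -0.01 dy -0.25
dx 0.00 dy -0.25
tiltfix ax 0.03 ay 1.13
('tool d', array([1.684, 1.3  , 0.295]), 'az', 0.1, 'yaw', 2.91, 'tilt(z axis)', array([ 0.115, -0.024, -0.993]))
[194.56115203  91.19409026]
```

View pics/w8.png

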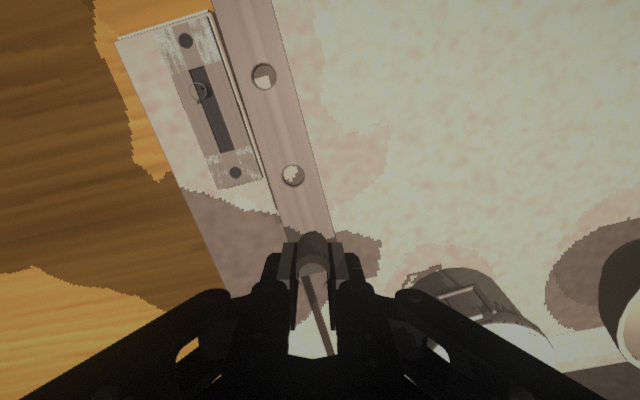

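```bash

python3 -m jog '[{"dx":-0.03,"dy":-0.27,"dz":0,"ax":0,"ay":0,"az":0},{"dx":-0.04,"dy":-0.24,"dz":0,"ax":0,"ay":0,"az":0},{"dx":-0.03,"dy":-0.24,"dz":0,"ax":0,"ay":0,"az":0},{"dx":-0.01,"dy":-0.20,"dz":0,"ax":0,"ay":0,"az":0}]'
python3 - <<'E'
from h import *
s=st()
im,d=ctrl.camera("wrist");np.savez("pics/w9.npz",im=im);cv2.imwrite("pics/w9.png",im[:,:,::-1])
cv2.imwrite("pics/w9z.png",cv2.resize(im[30:180,200:360,::-1],None,fx=4,fy=4,interpolation=cv2.INTER_CUBIC))
tiltfix();print(rem(s,(.5569,-.137,.072),2.9))
print(wproj(s,(*PIN,.073)))
E
```

```text
t: 11.0
eef_pos: [0.5612, -0.1287, 0.0976]
ee_rot: [0.343, 3.001, -0.011]
ft_force: [4.1, 1.6, -1.1]
width: 0.165
t 11.0 pos [ 0.5612 -0.1287  0.0976] s 0.1091 th -0.218 F [ 4.1  1.6 -1.1] T [ 0.31 -0.86 -0.33] w 0.165
tiltfix ax 0.05 ay 1.15
('tool d', array([ 0.108, -0.184,  0.502]), 'az', 0.13, 'yaw', 2.913, 'tilt(z axis)', array([ 0.119, -0.021, -0.993]))
[294.58689889  74.18981496]
```

View pics/w9.png

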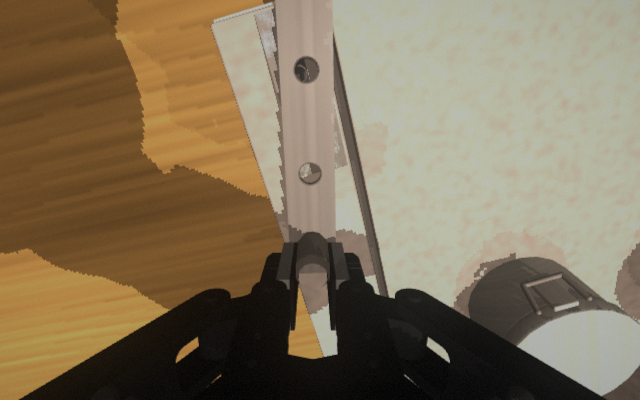

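View pics/w9z.png

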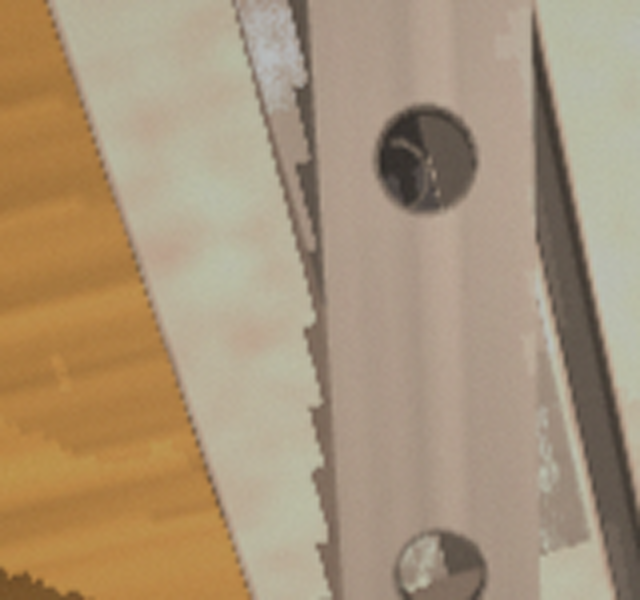

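```bash
python3 - <<'E'
from h import *
s=st()
h=wray(s,306.5,69.7,.0825)[:2];p=wray(s,299.5,73.5,.073)[:2];k=wray(s,199-1,92,.073)[:2]
b=np.array([-np.cos(-.218+YU),-np.sin(-.218+YU)])
print(h,p,"pin-hole",p-h,"unit",(p-h)@E,(p-h)@N)
print("hole from knob",s["eef_pos"][:2]+.08*b, "dist",np.linalg.norm(h-s["eef_pos"][:2]))
M=R_.from_rotvec(s["ee_rot"]).as_matrix();print("knob base est",s["eef_pos"]-0.0*M[:,2])
E
```

```text
t 11.05 pos [ 0.5609 -0.1306  0.0975] s 0.1091 th -0.227 F [ 6.  -2.5 -0.1] T [ 0.06 -1.22 -0.42] w 0.164
[ 0.47780863 -0.11451304] [ 0.47889014 -0.11818104] pin-hole [ 0.00108151 -0.003668  ] unit 0.0009783909682635405 -0.003696845055442306
hole from knob [ 0.48232167 -0.11546828] dist 0.08461227066747577
knob base est [ 0.56088201 -0.13057699  0.09754717]
```

```bash

python3 -m jog '[{"dx":-0.02,"dy":-0.03,"dz":0.08,"ax":0,"ay":0.15,"az":0},{"dx":0,"dy":0,"dz":0.08,"ax":0,"ay":0.15,"az":0},{"dx":0,"dy":0,"dz":0,"ax":0,"ay":0,"az":0}]'
python3 - <<'E'
from h import *
s=st()
im,d=ctrl.camera("wrist");np.savez("pics/w10.npz",im=im);cv2.imwrite("pics/w10.png",im[:,:,::-1])
cv2.imwrite("pics/w10z.png",cv2.resize(im[10:130,230:370,::-1],None,fx=5,fy=5,interpolation=cv2.INTER_CUBIC))
tiltfix();print(rem(s,(.5569,-.137,.072),2.9))
print(wproj(s,(*PIN,.073)));st()
E
```

```text
t: 11.35
eef_pos: [0.5628, -0.1332, 0.0888]
ee_rot: [0.35, 3.035, -0.007]
ft_force: [4.8, -1.1, -0.3]
width: 0.166
t 11.35 pos [ 0.5628 -0.1332  0.0888] s 0.1066 th -0.241 F [ 4.8 -1.1 -0.3] T [-0.03 -0.86 -0.19] w 0.166
tiltfix ax 0.05 ay 0.83
('tool d', array([ 0.126, -0.102,  0.325]), 'az', 0.11, 'yaw', 2.911, 'tilt(z axis)', array([ 0.086, -0.015, -0.996]))
[302.80480992  70.12542466]
t 11.4 pos [ 0.5628 -0.1333  0.0889] s 0.1066 th -0.241 F [ 5.  -1.5 -0.4] T [-0.05 -0.96 -0.12] w 0.157
```

View pics/w10z.png

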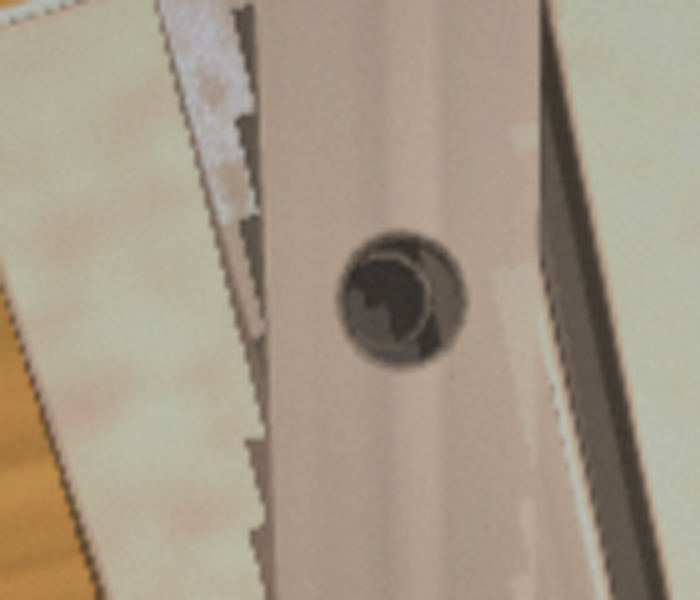

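```bash
python3 - <<'E'
from h import *
s=ctrl.sense()
for zz in(.0765,.0785):
    h=wray(s,310.6,69.8,zz)[:2];p=wray(s,306.4,69.6,.073)[:2]
    print(h,p,"pin-hole",(p-h)*1000)
M=R_.from_rotvec(s["ee_rot"]).as_matrix();print(M.T@np.append((p-h),0)/.05)
E
```

```text
[ 0.47968043 -0.11537439] [ 0.47916647 -0.11714655] pin-hole [-0.51395624 -1.77215887]
[ 0.47968943 -0.11537445] [ 0.47916647 -0.11714655] pin-hole [-0.52295433 -1.77210417]
[ 0.00209371 -0.03689191 -0.00037071]
```

```bash

python3 -m jog '[{"dx":0.01,"dy":-0.06,"dz":0.03,"ax":0,"ay":0.1,"az":0},{"dx":0,"dy":0,"dz":0.02,"ax":0,"ay":0.05,"az":0}]'
python3 - <<'E'
from h import *
s=st()
im,d=ctrl.camera("wrist");np.savez("pics/w11.npz",im=im)
cv2.imwrite("pics/w11z.png",cv2.resize(im[10:130,230:370,::-1],None,fx=5,fy=5,interpolation=cv2.INTER_CUBIC))
tiltfix()
E
```

```text
t: 11.6
eef_pos: [0.5625, -0.1359, 0.0858]
ee_rot: [0.351, 3.051, -0.004]
ft_force: [5.6, 1.3, 0.3]
width: 0.163
t 11.6 pos [ 0.5625 -0.1359  0.0858] s 0.1064 th -0.254 F [5.6 1.3 0.3] T [ 0.22 -0.93 -0.32] w 0.163
tiltfix ax 0.06 ay 0.66
```

View pics/w11z.png

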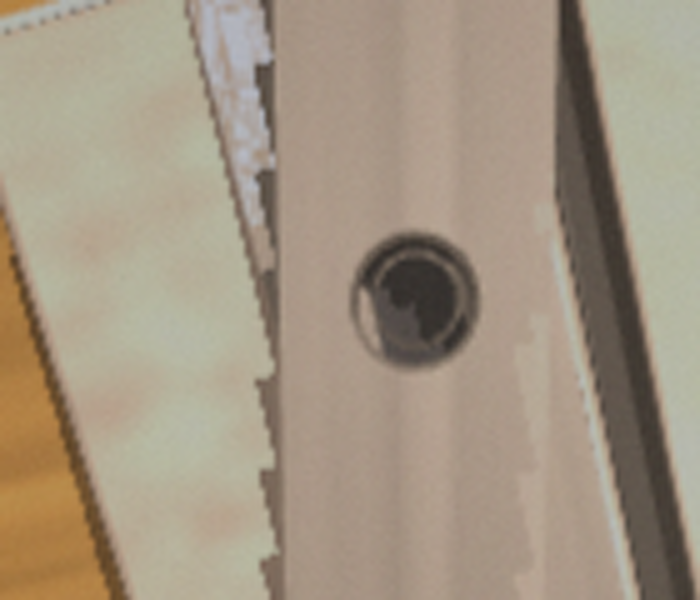

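```bash
python3 - <<'E'
from h import *
s=ctrl.sense()
h=wray(s,230+415/5,10+300/5,.0757)[:2];p=wray(s,230+416/5,10+298/5,.073)[:2];print((p-h)*1000,h,p)
E
python3 -m jog '[{"dx":0,"dy":0,"dz":0.04,"ax":0,"ay":0.1,"az":0},{"dx":0,"dy":0,"dz":0.03,"ax":0,"ay":0.08,"az":0}]'
python3 - <<'E'
from h import *
s=st()
im,d=ctrl.camera("wrist");np.savez("pics/w12.npz",im=im)
cv2.imwrite("pics/w12z.png",cv2.resize(im[10:130,230:370,::-1],None,fx=5,fy=5,interpolation=cv2.INTER_CUBIC))
tiltfix()
E
```

```text
[-0.18916383  0.15142687] [ 0.47955125 -0.11677934] [ 0.47936209 -0.11662792]
t: 11.85
eef_pos: [0.563, -0.1353, 0.0815]
ee_rot: [0.352, 3.073, 0.001]
ft_force: [4.4, 0.3, 0.0]
width: 0.167
t 11.85 pos [ 0.563  -0.1353  0.0815] s 0.1059 th -0.251 F [4.4 0.3 0. ] T [ 0.12 -0.93 -0.25] w 0.167
tiltfix ax 0.06 ay 0.45
```

View pics/w12z.png

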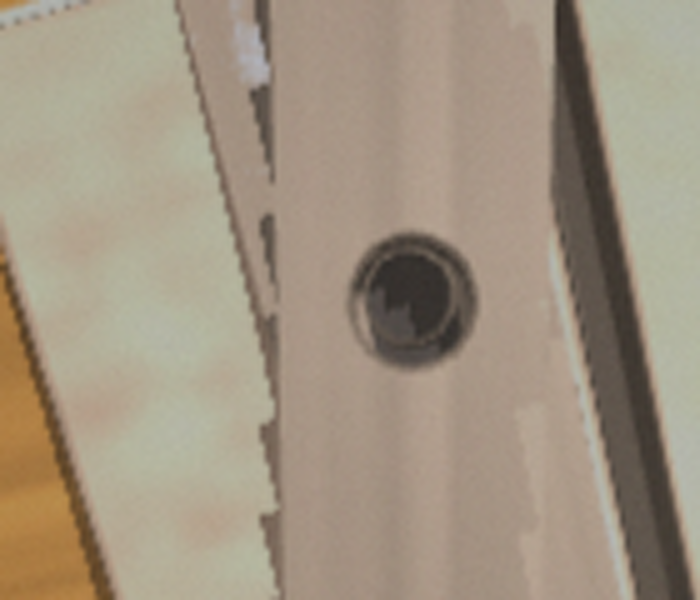

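```bash

python3 -m jog '[{"dx":0.012,"dy":-0.005,"dz":0.04,"ax":0.02,"ay":0.13,"az":0},{"dx":0.004,"dy":0,"dz":0.03,"ax":0.02,"ay":0.1,"az":0}]'
python3 - <<'E'
from h import *
s=st()
im,d=ctrl.camera("wrist");np.savez("pics/w13.npz",im=im)
cv2.imwrite("pics/w13z.png",cv2.resize(im[10:130,230:370,::-1],None,fx=5,fy=5,interpolation=cv2.INTER_CUBIC))
tiltfix()
E
```

```text
t: 12.1
eef_pos: [0.5629, -0.1352, 0.0772]
ee_rot: [0.355, 3.099, 0.0]
ft_force: [5.7, 0.7, -0.8]
width: 0.167
t 12.1 pos [ 0.5629 -0.1352  0.0772] s 0.1061 th -0.251 F [ 5.7  0.7 -0.8] T [ 0.06 -1.2  -0.25] w 0.167
tiltfix ax 0.02 ay 0.20
```

View pics/w13z.png

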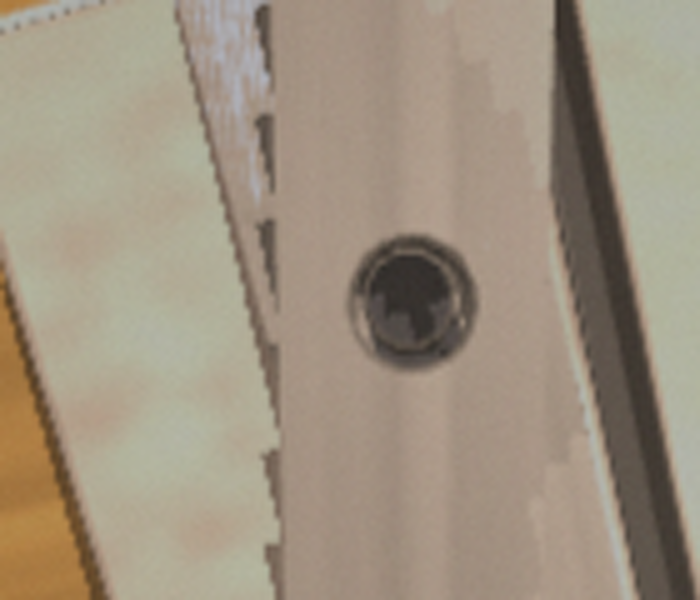

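```bash

python3 -m jog '[{"dx":0.004,"dy":0,"dz":0.03,"ax":0.01,"ay":0.1,"az":0},{"dx":0.004,"dy":0,"dz":0.03,"ax":0.01,"ay":0.08,"az":0}]'
python3 - <<'E'
from h import *
s=st()
im,d=ctrl.camera("wrist");np.savez("pics/w14.npz",im=im)
cv2.imwrite("pics/w14z.png",cv2.resize(im[10:130,230:370,::-1],None,fx=5,fy=5,interpolation=cv2.INTER_CUBIC))
tiltfix()
E
```

```text
t: 12.35
eef_pos: [0.5631, -0.1349, 0.0735]
ee_rot: [0.356, 3.121, 0.001]
ft_force: [6.8, -1.1, -1.0]
width: 0.164
t 12.35 pos [ 0.5631 -0.1349  0.0735] s 0.1059 th -0.249 F [ 6.8 -1.1 -1. ] T [ 0.   -1.5  -0.32] w 0.164
tiltfix ax 0.01 ay -0.01
```

View pics/w14z.png

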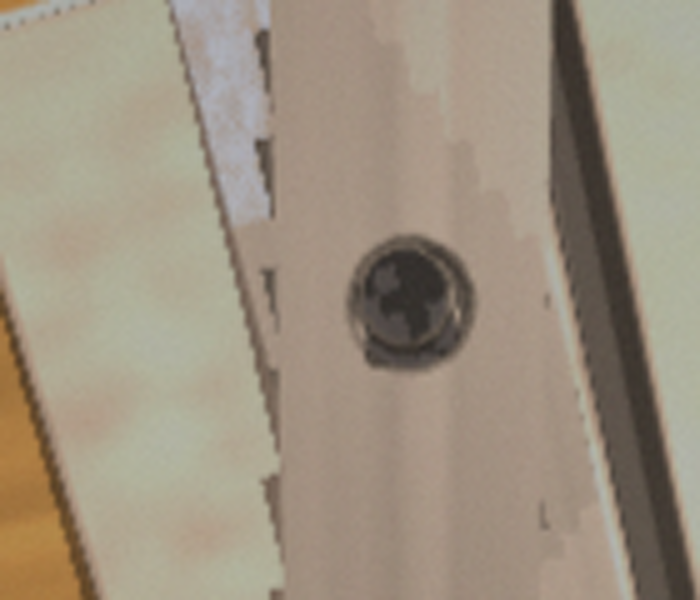

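```bash

python3 -m jog '[{"dx":0.012,"dy":-0.005,"dz":0.025,"ax":0,"ay":0,"az":0}]'
python3 -m jog '[{"dx":0.005,"dy":0,"dz":0.02,"ax":0,"ay":0,"az":0}]'
python3 - <<'E'
from h import *
s=st()
im,d=ctrl.camera("wrist");np.savez("pics/w15.npz",im=im)
cv2.imwrite("pics/w15z.png",cv2.resize(im[10:130,230:370,::-1],None,fx=5,fy=5,interpolation=cv2.INTER_CUBIC))
tiltfix()
E
```

```text
t: 12.5
eef_pos: [0.563, -0.1348, 0.0717]
ee_rot: [-0.356, -3.121, -0.002]
ft_force: [7.9, -1.8, 13.8]
width: 0.171
t: 12.6
eef_pos: [0.5632, -0.1348, 0.0714]
ee_rot: [-0.356, -3.121, -0.002]
ft_force: [-4.5, -2.0, 38.7]
width: 0.161
t 12.6 pos [ 0.5632 -0.1348  0.0714] s 0.1059 th -0.248 F [-4.5 -2.  38.7] T [-0.26  1.32 -0.28] w 0.161
tiltfix ax 0.01 ay -0.01
```

View pics/w15z.png

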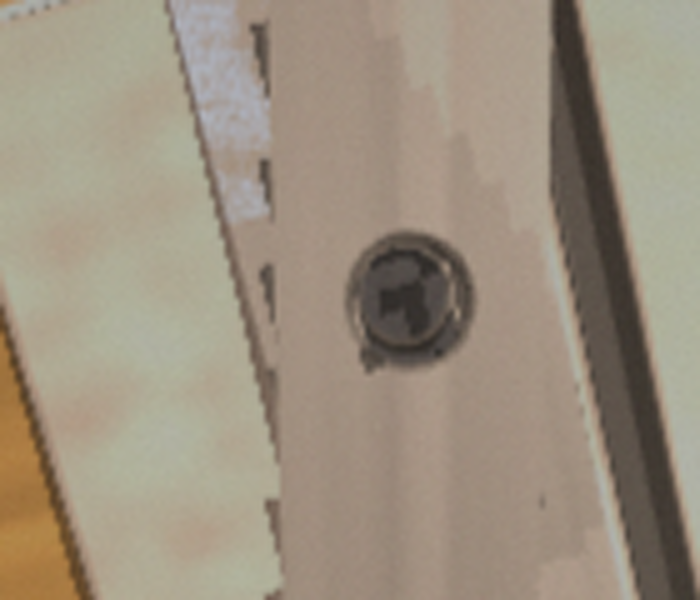

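```bash

python3 -m jog '[{"dx":0,"dy":0,"dz":-0.012,"ax":0,"ay":0,"az":0}]'
python3 -m jog '[{"dx":-0.015,"dy":0,"dz":0,"ax":0,"ay":0,"az":0}]'
python3 -m jog '[{"dx":-0.015,"dy":0,"dz":0,"ax":0,"ay":0,"az":0}]'
python3 -c "
from h import *
st()"
```

```text
t: 12.75
eef_pos: [0.5632, -0.1348, 0.0722]
ee_rot: [-0.356, -3.12, -0.002]
ft_force: [5.1, -0.5, -0.7]
width: 0.163
t: 12.85
eef_pos: [0.5639, -0.1349, 0.0721]
ee_rot: [-0.355, -3.119, -0.002]
ft_force: [4.9, -0.5, -0.3]
width: 0.163
t: 12.95
eef_pos: [0.5643, -0.1349, 0.0718]
ee_rot: [-0.355, -3.117, -0.002]
ft_force: [-3.9, 1.9, 5.6]
width: 0.163
t 12.95 pos [ 0.5643 -0.1349  0.0718] s 0.1048 th -0.249 F [-3.9  1.9  5.6] T [ 0.41  0.63 -0.28] w 0.163
```

```bash

python3 -m jog '[{"dx":0,"dy":0,"dz":0,"ax":0,"ay":0,"az":0},{"dx":0,"dy":0,"dz":0,"ax":0,"ay":0,"az":0},{"dx":0,"dy":0,"dz":0,"ax":0,"ay":0,"az":0}]' 40
python3 - <<'E'
from h import *
s=st()
im,d=ctrl.camera("wrist");cv2.imwrite("pics/w16.png",im[:,:,::-1])
tiltfix()
E
```

```text
t: 13.25
eef_pos: [0.5629, -0.1351, 0.0707]
ee_rot: [-0.353, -3.114, -0.001]
ft_force: [0.2, -0.3, 0.8]
width: 0.469
t 13.25 pos [ 0.5629 -0.1351  0.0707] s 0.1061 th -0.25 F [ 0.2 -0.3  0.8] T [0.04 0.01 0.01] w 0.469
tiltfix ax -0.00 ay -0.08
```

View pics/w16.png

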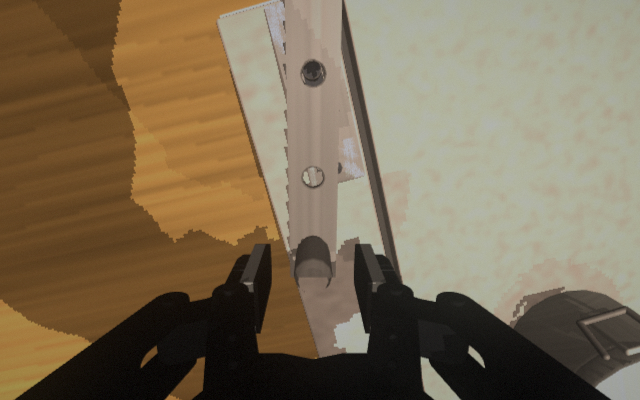

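The knob is free and the pin is through the middle hole. I'll rise straight up and check.

```bash

python3 -m jog '[{"dx":0,"dy":0,"dz":-0.2,"ax":0,"ay":0,"az":0},{"dx":0,"dy":0,"dz":-0.4,"ax":0,"ay":0,"az":0},{"dx":0,"dy":0,"dz":-0.5,"ax":0,"ay":0,"az":0},{"dx":0,"dy":0,"dz":-0.8,"ax":0,"ay":0,"az":0},{"dx":0,"dy":0,"dz":-0.8,"ax":0,"ay":0,"az":0},{"dx":0,"dy":0,"dz":-0.8,"ax":0,"ay":0,"az":0},{"dx":0,"dy":0,"dz":0,"ax":0,"ay":0,"az":0}]'
python3 - <<'E'
from h import *
s=st()
im,d=ctrl.camera("wrist");np.savez("pics/w17.npz",im=im,d=d);cv2.imwrite("pics/w17.png",im[:,:,::-1])
im,d=ctrl.camera("scene");cv2.imwrite("pics/s17.png",im[:,:,::-1]);cv2.imwrite("pics/s17z.png",cv2.resize(im[130:260,190:340,::-1],None,fx=5,fy=4.5,interpolation=cv2.INTER_CUBIC))
E
```

```text
t: 14.0
eef_pos: [0.5631, -0.1342, 0.2563]
ee_rot: [-0.349, -3.112, -0.004]
ft_force: [0.3, 0.0, -1.0]
width: 0.465
t 14.0 pos [ 0.5631 -0.1342  0.2563] s 0.1061 th -0.246 F [ 0.3  0.  -1. ] T [-0.   -0.03  0.06] w 0.465
```

View pics/w17.png

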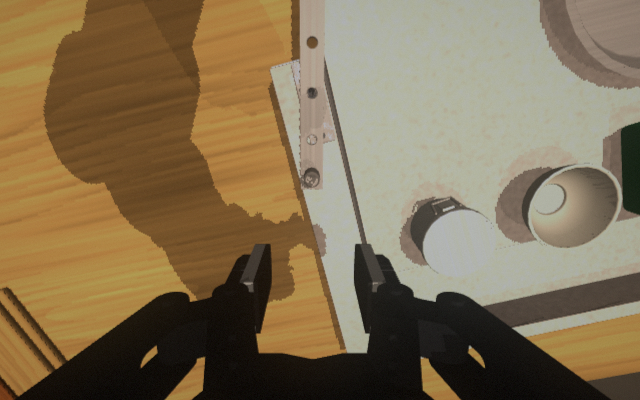

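View pics/s17.png

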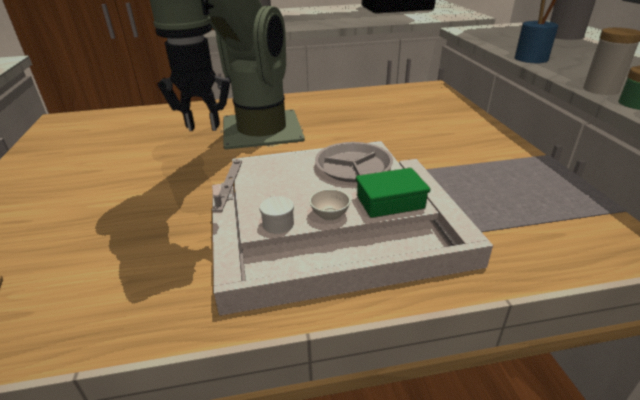

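View pics/s17z.png

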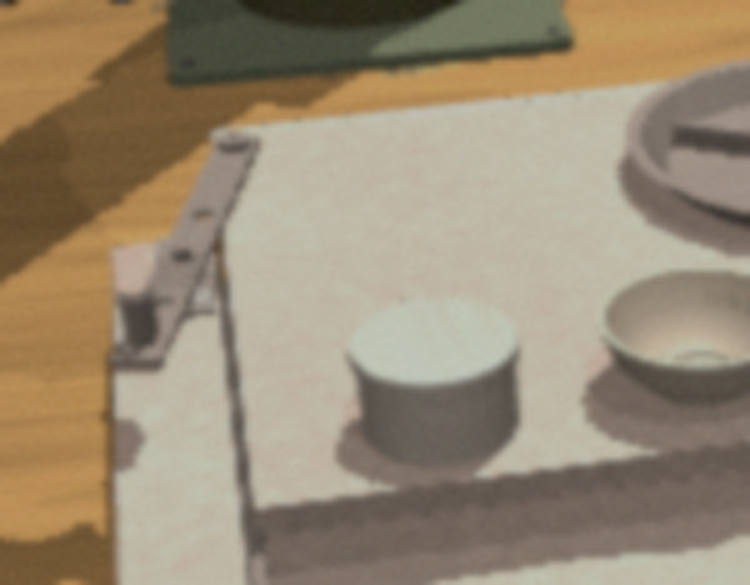

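The shelf is out, the bar lies on the housing plate with the pin in its middle hole (312,92), and the dishes stand. One last check that the bar is level and holds, then I'll hand in.

```bash
python3 -m jog '[{"dx":0,"dy":0,"dz":-0.3,"ax":0,"ay":0,"az":0},{"dx":0,"dy":0,"dz":0,"ax":0,"ay":0,"az":0},{"dx":0,"dy":0,"dz":0,"ax":0,"ay":0,"az":0},{"dx":0,"dy":0,"dz":0,"ax":0,"ay":0,"az":0},{"dx":0,"dy":0,"dz":0,"ax":0,"ay":0,"az":0},{"dx":0,"dy":0,"dz":0,"ax":0,"ay":0,"az":0}]'
python3 - <<'E'
from h import *
s=st();im,d=ctrl.camera("wrist");cv2.imwrite("pics/w18.png",im[:,:,::-1])
T,K=wr(s)
g=cv2.cvtColor(im,cv2.COLOR_RGB2GRAY)
def z(u,v):
    w=d[v-1:v+2,u-1:u+2];w=np.median(w[w>0]);return (T@np.append(np.linalg.inv(K)@[u,v,1]*w,1))[:3]
for r in (0.03,.06,.1,.145,.185):   # along bar from bolt (s~.111)
    th=-.259+YU; b=B0-E*.111; q=np.array([*(b+r*np.array([np.cos(th),np.sin(th)])),.067]);u,v=wproj(s,q).astype(int)
    if 0<v<399: print(r,(u,v),np.round(z(u,v),4))
b=ray("top",0,0,.07)
E
```

```text
t: 14.7
eef_pos: [0.5602, -0.1349, 0.2635]
ee_rot: [-0.346, -3.1, -0.004]
ft_force: [-0.3, 0.1, -1.7]
width: 0.465
t 14.7 pos [ 0.5602 -0.1349  0.2635] s 0.1089 th -0.248 F [-0.3  0.1 -1.7] T [-0.03 -0.    0.05] w 0.465
0.06 (np.int64(311), np.int64(26)) [ 0.4166 -0.1048  0.0687]
0.1 (np.int64(311), np.int64(70)) [ 0.4547 -0.1135  0.069 ]
0.145 (np.int64(311), np.int64(117)) [ 0.4982 -0.1234  0.0683]
0.185 (np.int64(310), np.int64(156)) [ 0.5368 -0.1332  0.0682]
```

View pics/w18.png

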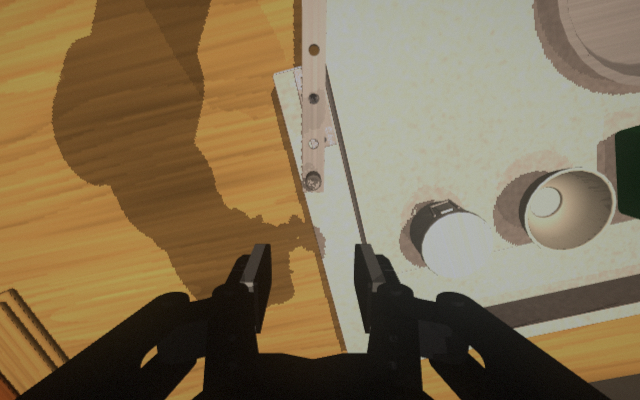

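The bar's top reads 0.068 to 0.069 m along its whole length, so it is level (nominal 0.067, within calibration). Nothing has moved since the release.

```bash
python3 -c "
from bench import ctrl
print(ctrl.close_job())"
```

```text
the job is handed in; nothing more can be done
None
```

The shelf is drawn out about 0.11 m and held there by the stay bar, with the middle hole over the pin. I drew it out by the knob, swung the bar over with its knob end raised, lined the hole up with the pin in the wrist camera, lowered it gently and let go.

**Last checks:**
- **Bar:** it lies level, with its top at 0.068–0.069 m along its length (nominal 0.067). The pin is visible in the middle hole.
- **Shelf:** it had not moved in about 1.4 s after release.
- **Dishes:** all four stand as before on the shelf.
- **Robot:** clear of everything, and about 15 s used.

**Forces:**
- **Grasping the knob:** while settling the grasp, the fingertips pressed on the bar with about 77 N (wrist reading) for a moment. That is below the 120 N wrist limit, and it was the fingertips rather than the gripper's body, but it was harder than I intended.
- **Lowering the bar:** the last step read about 39 N as the knob's foot bottomed on the housing, and I eased it off straight away. Before the foot touched down, I read no upward push while lowering the bar over the pin.

**Disagreements:**
- **Starting swing of the bar:** I measured about 0.92 rad from the unit's x, not the 0.2–0.6 rad stated.
- **Grip on the knob:** the fingers held it about 5 mm off centre, so I placed the hole by camera rather than by computed positions.

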